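# Glass slide test of talkback boxes

### The job

Slide-test the three talkback boxes on the tilt bench: with the glass level, push the waiting box in from the right-hand leaf and set all three side by side, wholly on the glass and a finger's width or more apart. Then raise the glass smoothly by its front bar to the stop, keep it there until nothing has moved for a second, and lower it fully and smoothly, never touching a box while the glass is tilted. Leave the boxes that slid in the catch chute (only the tilt may take a box there), push each box that held its place across onto the left-hand leaf so that it stands wholly on it, and leave the cleaner bottle, water bottle, mug and screwdriver where they are.

Things in the scene. Friction and masses are not known exactly. Their poses are not given: they have to be found in the camera images.
- bench: the fixed slide-test bench on the table. Origin on the table under the middle of the glass; x away from the robot (downhill), y left. In its frame, mm: glass plate x -108 to 97, y -188 to 188, level top at height 60, between two white leaves at the same height, each across a 4 mm gap that the boxes' feet cross easily
- right_leaf (a point): middle of the top of the right-hand leaf (waiting): 205 mm along the bench's x, 120 along y, no rims, fixed, height 60; its inner edge is at y -192 in the bench's frame
- left_leaf (a point): middle of the top of the left-hand leaf (passed): 205 mm along the bench's x, 198 along y, fixed, 1 mm lower than the glass; inner edge at y 192 in the bench's frame, a rim 10 mm high along the outer edge (y 390), none at front and back
- chute (a point): middle of the floor of the catch chute beyond the glass: 110 mm along the bench's x (103 to 213), as wide as the glass, falling 22 degrees away from the glass's far edge to an end wall 62 mm high; side walls 74 high
- glass (a joint): tilt of the glass about its far edge (hinge line at x 100, height 56 mm in the bench's frame), rad: 0 level, 0.314 (18 degrees) at the stop, front edge high. Counterbalanced; friction clamps hold it wherever it is left; raising or lowering takes about 3 to 12 N at the bar
- bar (a point): middle of the round steel lift bar in front of the glass: 12 mm thick, 190 long along the bench's y between two arms, 245 mm from the hinge line, 31 mm clear of the glass frame; table 50 mm below. Moves with the glass; in the bench's frame x -145, height 50 when level, 76 higher and 10 farther from the robot at the stop
- unit_a: one of three talkback boxes that look alike: square grey case 88 x 88 mm, 32 high, 0.26 to 0.5 kg, too wide to grasp: push its upright sides, which begin 4 mm above its underside. Knob and keys up to 9 mm above its top. Four rubber feet underneath grip well or badly, which cannot be seen. Origin: centre of its underside; x, y square to its sides. Starts on the glass or right leaf, yaw within 0.2 rad of the bench
- unit_b: one of three talkback boxes that look alike: square grey case 88 x 88 mm, 32 high, 0.26 to 0.5 kg, too wide to grasp: push its upright sides, which begin 4 mm above its underside. Knob and keys up to 9 mm above its top. Four rubber feet underneath grip well or badly, which cannot be seen. Origin: centre of its underside; x, y square to its sides. Starts on the glass or right leaf, yaw within 0.2 rad of the bench
- unit_c: one of three talkback boxes that look alike: square grey case 88 x 88 mm, 32 high, 0.26 to 0.5 kg, too wide to grasp: push its upright sides, which begin 4 mm above its underside. Knob and keys up to 9 mm above its top. Four rubber feet underneath grip well or badly, which cannot be seen. Origin: centre of its underside; x, y square to its sides. Starts on the glass or right leaf, yaw within 0.2 rad of the bench
- cleaner: white glass-cleaner bottle, 44 mm across, 140 mm high, standing on the far end of the right-hand leaf. Origin: centre of its underside
- water: water bottle, 64 mm across, 210 mm high, on the table to the right of the bench. Origin: centre of its underside
- mug: white mug, 76 mm across, 90 mm high, handle to its +y, on the table in front of the left-hand leaf. Origin: centre of its underside
- screwdriver: screwdriver 180 mm long lying on the table in front of the right-hand leaf. Origin: under its middle, its x along the shaft to the tip

How it is judged:
On the way, in this order (a step that is already met when the one before it is completed fails the run):
1. all three boxes stand side by side wholly on the level glass, a clear gap between them, not touched (value of joint glass below 0.03 rad and y of unit_a in the frame of bench between -0.146 and 0.146 m and x of unit_a in the frame of bench between -0.072 and 0.064 m and y of unit_b in the frame of bench between -0.146 and 0.146 m and x of unit_b in the frame of bench between -0.072 and 0.064 m and y of unit_c in the frame of bench between -0.146 and 0.146 m and x of unit_c in the frame of bench between -0.072 and 0.064 m and (y of unit_a in the frame of unit_b above 0.098 m or y of unit_a in the frame of unit_b below -0.098 m) and (y of unit_a in the frame of unit_c above 0.098 m or y of unit_a in the frame of unit_c below -0.098 m) and (y of unit_b in the frame of unit_c above 0.098 m or y of unit_b in the frame of unit_c below -0.098 m) and linear speed of each of unit_a, unit_b, unit_c below 0.02 m/s and contact force between each of unit_a, unit_b, unit_c and the fingers below 0.2 N), for 0.2 s.
2. the glass is up at its stop and every box has come to rest (value of joint glass above 0.29 rad and linear speed of each of unit_a, unit_b, unit_c below 0.02 m/s), for 0.6 s.
At the end, for the whole second after the job is handed in: The glass is down again (within 0.03 rad of level). Every box is at rest either in the catch chute (it slid there) or standing upright wholly on the left-hand leaf (it held), its middle 43 mm or more inside the leaf's inner edge and no more than 20 mm of it over the front or back edge (value of joint glass below 0.03 rad and ((y of unit_a in the frame of bench between 0.233 and 0.36 m and x of unit_a in the frame of bench between -0.07 and 0.065 m and z of unit_a in the frame of bench between 0.054 and 0.066 m and angle between unit_a's own z axis and vertical below 0.06 rad) or (x of unit_a in the frame of bench between 0.13 and 0.21 m and y of unit_a in the frame of bench between -0.18 and 0.18 m and z of unit_a in the frame of bench below 0.05 m)) and ((y of unit_b in the frame of bench between 0.233 and 0.36 m and x of unit_b in the frame of bench between -0.07 and 0.065 m and z of unit_b in the frame of bench between 0.054 and 0.066 m and angle between unit_b's own z axis and vertical below 0.06 rad) or (x of unit_b in the frame of bench between 0.13 and 0.21 m and y of unit_b in the frame of bench between -0.18 and 0.18 m and z of unit_b in the frame of bench below 0.05 m)) and ((y of unit_c in the frame of bench between 0.233 and 0.36 m and x of unit_c in the frame of bench between -0.07 and 0.065 m and z of unit_c in the frame of bench between 0.054 and 0.066 m and angle between unit_c's own z axis and vertical below 0.06 rad) or (x of unit_c in the frame of bench between 0.13 and 0.21 m and y of unit_c in the frame of bench between -0.18 and 0.18 m and z of unit_c in the frame of bench below 0.05 m)) and linear speed of each of unit_a, unit_b, unit_c below 0.01 m/s); the robot touches nothing.
It fails at once if a box touched by the robot while the glass is tilted (value of joint glass above 0.06 rad and (contact force between any of unit_a, unit_b, unit_c and the fingers above 0.3 N or contact force between any of unit_a, unit_b, unit_c and the arm above 0.3 N)).
It fails at once if a box carried over the lower edge of the glass while the glass is level (value of joint glass below 0.06 rad and (x of unit_a in the frame of bench between 0.08 and 0.115 m or x of unit_b in the frame of bench between 0.08 and 0.115 m or x of unit_c in the frame of bench between 0.08 and 0.115 m)).
It fails at once if the glass jerked up or let drop (velocity of joint glass above 1.5 rad/s or velocity of joint glass below -1.5 rad/s).
It fails at once if a box tipped over or off the bench ((angle between unit_a's own z axis and vertical above 0.9 rad or height (world z) of unit_a below 0.008 m) or (angle between unit_b's own z axis and vertical above 0.9 rad or height (world z) of unit_b below 0.008 m) or (angle between unit_c's own z axis and vertical above 0.9 rad or height (world z) of unit_c below 0.008 m)).
It fails at once if the cleaner bottle, water bottle, mug or screwdriver moved by more than 20 mm or tipped (distance of any of cleaner, water, mug, screwdriver from where it was at the start of the episode above 0.02 m or angle between any of cleaner, water, mug's own z axis and vertical above 0.25 rad).
It also fails if it takes over 72 s, if anything falls off the work surface, if the arm or the gripper's body presses on something with over 40 N, if the wrist force passes 120 N, or if a joint passes its speed limit or range.

### The arm

A 7-joint arm with a two-finger parallel gripper is mounted at the origin on the work surface. World frame = base frame: x ahead of the robot, y to its left, z up, the work surface at z = 0. Lengths are in m, angles in rad, forces in N, time in s.
With the tool pointing down it reaches from about 0.425 to 0.95 m from the base axis. Payload 4.7 kg.
Tool frame: the origin (TCP) lies midway between the tips of the shut fingers; the grasp point (between the pads) lies 19 mm behind it (manip.grasp_offset is the distance from the TCP to the grasp point, in m); z points along the fingers, y is the line along which they close (so a half turn about z gives the same grasp; the last joint's range is limited). The gripper opens to 85 mm and grips with 20 to 120 N. Pads are 22 mm wide; open, the fingers measure 114 mm over their backs; the gripper's body (76 mm by 85 mm) begins 54 mm behind the grasp point. The pads swing forward as they close: fully open they stand 13 mm farther back than shut.
Start: joints at [1.255, 0.469, -0.049, 1.532, 0.024, 1.141, -0.082], TCP at [0.191, -0.647, 0.231] pointing down, gripper open.
Joint ranges: [-2.59, 2.59], [-0.33, 1.99], [-1.39, 1.29], [0.1, 2.45], [-1.04, 4.18], [0.21, 1.99], [-2.66, 2.66]. Speed limits (rad/s): [2.57, 2.57, 3.14, 3.14, 3.14, 3.14, 3.14].

### API

Orientations are given as a 3x3 rotation matrix whose columns are the frame's x, y, z axes.
In Python, from plant import manip, fingers, kin, readout, viewer, job gives the robot as it stands. Calls block until the motion is done:
- manip.goto(position, orientation): joint-space move of the TCP to a pose.
- manip.move_straight(position, rotation=None, feed=0.15): straight line of the TCP; rotation=None keeps the orientation; feed is the mean speed in m/s.
- manip.move_joints(angles): joint-space move.
- fingers.move_gripper(opening, force=None): opening from 0.0 (shut) to 1.0 (fully open); force is the grip in N (None keeps the last); returns when the fingers have stopped.
- manip.wait(seconds).
- kin.inverse_kinematics(position, orientation): joint angles nearest the present ones, or None.
- readout.get_obs(): the state.
- viewer.grab_frame(name): name is "scene" or "top" or "wrist"; returns a dict with "frame" (400x640x3 uint8, red, green, blue), "fx", "fy", "cx", "cy" (pixels), "R" (3x3) and "t" (3): a world point X has camera coordinates R X + t. Camera axes: x right, y down, z forward; pixel columns grow to the right and rows downward; lengths in m; the calibration is good to about 2 mm. A picture is of the moment at which its call begins. There is no depth.
A pose or a line that the arm cannot do raises manip.Unreachable and nothing moves.
- job.close_job(): hands the job in; it is judged then, once.
The state is a dict: "time": time; "qpos": joint angles; "dq": joint speeds; "effort": joint torques, N m; "eef_pos": TCP position; "tool_rot": TCP orientation; "force": force on the tool from outside, world axes, zero at the start; "moment": the same for the moment, N m; "opening": opening from 0.0 (shut) to 1.0 (fully open); "grasp_force": force on a finger pad.
Only numpy, scipy, OpenCV 4.12 (cv2) and the standard library are available. Lean on these libraries where they do the work, as an engineer would, in place of code of your own. Each camera call takes 0.05 s, during which the arm holds its last target. There are 200 camera calls.

## Working session

There is one attempt and no reset: what is moved stays moved. The work goes in short steps, each a Python script; the robot and the scene stay as the last script left them, time stands still between calls to the robot, and variables do not carry over. Pictures are saved under pics/ and viewed, at most 10 in all, crops included, and the job is handed in when it is done.

```bash
ls; mkdir -p pics; python3 - <<'E'
from plant import manip, fingers, kin, readout, viewer, job
import cv2,numpy as np
for n in ("top","scene"):
    f=viewer.grab_frame(n); cv2.imwrite(f"pics/{n}0.png",f["frame"][:,:,::-1])
    print(n,f["fx"],f["fy"],f["cx"],f["cy"],np.array(f["R"]).round(4).tolist(),np.array(f["t"]).round(4).tolist())
o=readout.get_obs(); print(o["time"],o["eef_pos"],o["tool_rot"],o["force"])
E
```

```text
pics
top 461.6454093144921 461.6454093144921 315.606762720916 197.35767349173642 [[-0.0034, -0.9996, 0.0288], [-0.9988, 0.002, -0.0481], [0.048, -0.0289, -0.9984]] [-0.106, 0.5627, 1.2025]
scene 398.5291441403889 398.5291441403889 316.1359714509886 204.9898506287103 [[-0.7933, 0.6088, 0.0017], [0.3545, 0.4642, -0.8117], [-0.4949, -0.6434, -0.5841]] [0.49, -0.0926, 1.146]
0.1 [ 0.19079002 -0.64692684  0.23036028] [[ 9.59145278e-01  2.82913429e-01 -5.72025914e-04]
 [ 2.82913997e-01 -9.59143812e-01  1.67891699e-03]
 [-7.36669538e-05 -1.77215944e-03 -9.99998427e-01]] [ 0.19576382 -0.25308083  0.46533306]
```

View pics/top0.png

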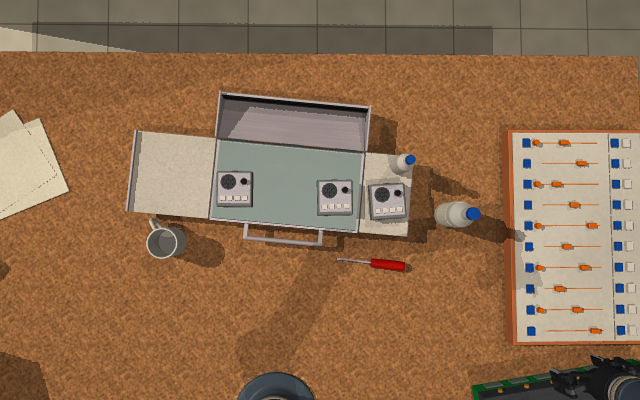

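View pics/scene0.png

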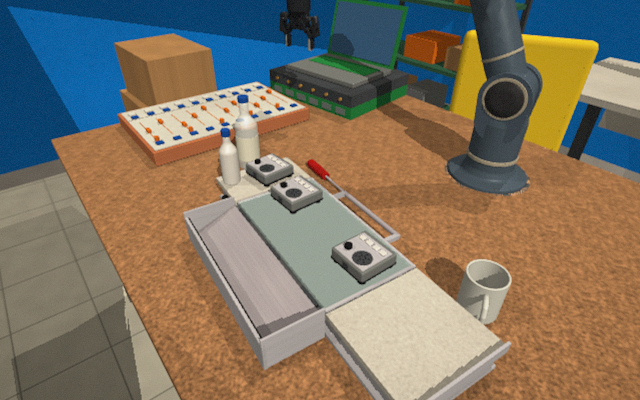

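The top view shows the bench, turned by a few degrees: glass at about x 210–365, y 138–232. Boxes sit at (235,188), (335,197) and, on the right leaf, (388,201). The mug is at (163,240), the screwdriver at (375,264), and the cleaner's cap at (408,160). I'll enlarge it to read corners.

```bash
python3 - <<'E'
import cv2
a=cv2.imread("pics/top0.png")
c=a[85:275,122:482]
cv2.imwrite("pics/crop0.png",cv2.resize(c,None,fx=2.2,fy=2.2,interpolation=cv2.INTER_CUBIC))
E
```

```text
(no output)
```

View pics/crop0.png

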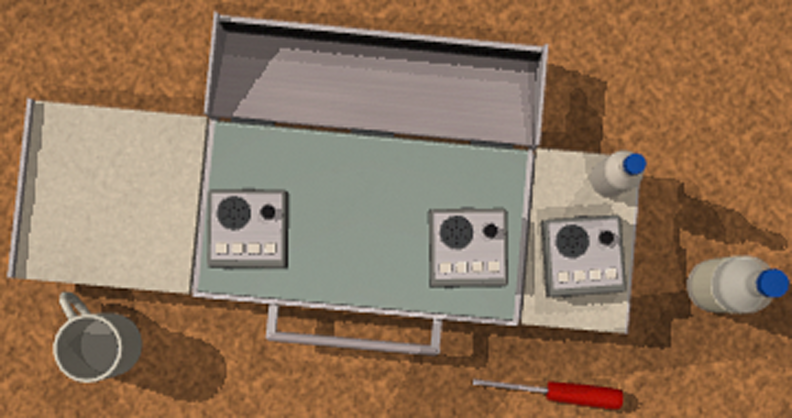

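The crop shows glass corners at about (208,121), (534,147), (520,322) and (195,294), the three box tops, and the bar from (268,338) to (438,352). I'll back-project these points and fit the bench.

```bash
cat > h.py <<'E'
from plant import manip, fingers, kin, readout, viewer, job
import cv2, numpy as np
from scipy.optimize import least_squares
def back(f,uv,z):
    R=np.array(f["R"]);t=np.array(f["t"])
    uv=np.atleast_2d(uv).astype(float)
    d=np.c_[(uv[:,0]-f["cx"])/f["fx"],(uv[:,1]-f["cy"])/f["fy"],np.ones(len(uv))]@R
    C=-R.T@t
    s=(z-C[2])/d[:,2]
    return (C+s[:,None]*d)
def crop2px(p,s=2.2,o=(122,85)): return (np.array(p,float)+.5)/s-.5+np.array(o)
def square(c):   # centre and yaw of a square's 4 corners in order
    c=np.array(c)[:,:2]; m=c.mean(0); d=c-m
    a=np.arctan2(d[:,1],d[:,0]); y=np.angle(np.exp(4j*(a-np.pi/4)).mean())/4
    return m,y,np.linalg.norm(np.roll(c,-1,0)-c,axis=1)
E
python3 - <<'E'
from h import *
f=viewer.grab_frame("top")
pts=[((208,121),(97,188,60)),((534,147),(97,-188,60)),((520,322),(-108,-188,60)),((195,294),(-108,188,60)),((627,332),(-108,-312,60)),((638,155),(97,-312,60)),((30,100),(97,395,70)),((9,277),(-108,395,70)),((268,338),(-148,95,50)),((438,352),(-148,-95,50))]
W=np.array([back(f,crop2px(p),b[2]/1000)[0] for p,b in pts]);B=np.array([b for _,b in pts])/1000
def T(q,b): c,s=np.cos(q[2]),np.sin(q[2]); return q[:2]+b[:,:2]@np.array([[c,s],[-s,c]])
r=least_squares(lambda q:(T(q,B)-W[:,:2]).ravel(),[.6,.1,-.07],loss="soft_l1",f_scale=.004)
q=r.x;print("bench",q);print(((T(q,B)-W[:,:2])*1000).round(1).tolist())
np.save("bench.npy",q)
c,s=np.cos(q[2]),np.sin(q[2]);Rb=np.array([[c,-s],[s,c]])
for n,cs in (("L",[(211,190),(287,190),(286,268),(210,268)]),("M",[(430,209),(506,209),(506,287),(430,287)]),("R",[(543,220),(620,215),(626,291),(549,297)])):
    m,y,e=square(back(f,crop2px(cs),.092)); print(n,"bench",(Rb.T@(m-q[:2])*1000).round(1),"yaw rel",round(y-q[2],3),(e*1000).round(1),"world",m.round(3))
for n,p,z in (("cleaner cap",(634,165),.14),("water cap",(772,283),.21),("mug top",(88,348),.09),("sd tip",(473,381),.0),("sd end",(622,398),.01)):
    w=back(f,crop2px(p),z)[0,:2];print(n,w.round(3),(Rb.T@(w-q[:2])).round(3))
E
```

```text
bench [ 0.59755757 -0.03600171 -0.08851213]
[[3.5, -2.9], [0.1, -0.1], [-1.0, 0.1], [-1.3, 1.8], [0.1, 0.6], [-1.6, -1.9], [-0.3, 3.2], [-2.8, 0.9], [1.7, -5.2], [1.9, 1.9]]
L bench [-28.7 127.7] yaw rel 0.084 [84.8 87.5 84.4 87.3] world [0.58  0.094]
M bench [ -28.7 -119. ] yaw rel 0.085 [85.7 87.9 85.4 87.7] world [ 0.558 -0.152]
R bench [ -26.  -250.8] yaw rel 0.157 [87.6 86.1 87.4 87. ] world [ 0.549 -0.284]
cleaner cap [ 0.646 -0.33 ] [ 0.074 -0.288]
water cap [ 0.517 -0.453] [-0.044 -0.422]
mug top [0.448 0.271] [-0.176  0.292]
sd tip [ 0.402 -0.164] [-0.184 -0.144]
sd end [ 0.381 -0.342] [-0.188 -0.324]
```

```bash
cat >> h.py <<'E'
import os
if os.path.exists("bench.npy"):
    q=np.load("bench.npy"); Rb=np.array([[np.cos(q[2]),-np.sin(q[2])],[np.sin(q[2]),np.cos(q[2])]])
def bw(x,y,z): return np.r_[q[:2]+Rb@[x,y],z]           # bench m -> world
def wb(w): return Rb.T@(np.array(w)[:2]-q[:2])
def rot(yaw):  # tool down; tool y along (cos yaw, sin yaw)
    c,s=np.cos(yaw),np.sin(yaw); return np.array([[-s,c,0],[c,s,0],[0,0,-1.]])
def st(m=""):
    o=readout.get_obs(); print(m,"t",round(o["time"],1),"bench",wb(o["eef_pos"]).round(3),"z",round(o["eef_pos"][2],3),"F",np.round(o["force"],1),"op",round(o["opening"],2))
def shot(n,name,box=None,s=1):
    f=viewer.grab_frame(n);a=f["frame"][:,:,::-1]
    if box: a=a[box[1]:box[3],box[0]:box[2]]
    cv2.imwrite(f"pics/{name}.png",cv2.resize(a,None,fx=s,fy=s,interpolation=cv2.INTER_CUBIC) if s!=1 else a); return f
E
python3 - <<'E'
from h import *
o=readout.get_obs();p=o["eef_pos"]
manip.move_straight([p[0],p[1],.33],feed=.25)
fingers.move_gripper(.5)
g=np.array([.554,-.2165])
manip.goto([*g,.30],rot(0)); st("above")
manip.move_straight([*g,.072],feed=.25); st("down")
b=wb(g); x=b[0]
y1=.008-.044-.0115
manip.move_straight(bw(x,y1,.072),feed=.07); st("pushed M")
manip.move_straight(bw(x,y1-.01,.072),feed=.1)
manip.move_straight(bw(x,y1-.01,.17),feed=.25)
shot("top","top1",(122,85,482,275),2.2); st("up")
E
```

```text
above t 3.2 bench [-0.028 -0.186] z 0.3 F [ 0.2 -0.1  0.6] op 0.5
down t 4.3 bench [-0.026 -0.184] z 0.073 F [0.9 0.2 0.5] op 0.5
pushed M t 6.4 bench [-0.027 -0.048] z 0.072 F [-0.2 -2.5 -0. ] op 0.5
up t 7.2 bench [-0.028 -0.057] z 0.17 F [ 0.6 -1.4 -0.6] op 0.5
```

View pics/top1.png

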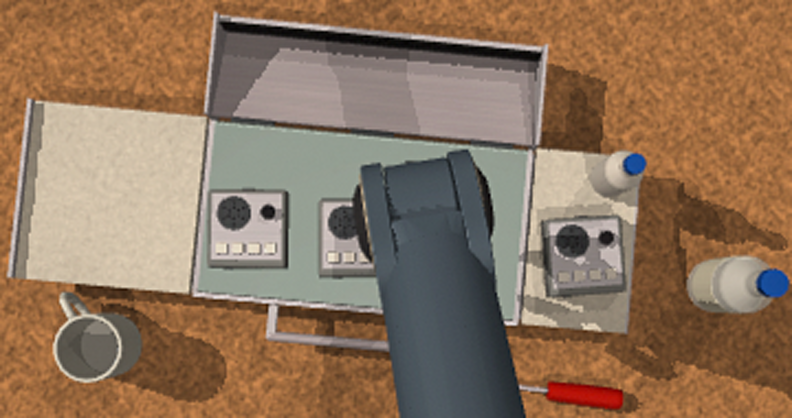

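M's left edge is now at crop x≈320, 37 mm from the left box, so M sits at bench y≈3 mm. Next I push in the waiting box.

```bash
python3 - <<'E'
from h import *
R=np.array([.549,-.284]);n=np.array([np.sin(.07),-np.cos(.07)])
g=R+n*.063
manip.move_straight([*g,.19],rot(.07),feed=.25); st()
manip.move_straight([*g,.072],feed=.15); st("down")
x=wb(R)[0]
y1=-.119-.044-.0115
manip.move_straight(bw(x,y1-.06,.072),rot(.03),feed=.08); st("mid")
manip.move_straight(bw(x,y1,.072),rot(-.02),feed=.07); st("pushed R")
manip.move_straight(bw(x,y1-.012,.072),feed=.1)
manip.move_straight(bw(x,y1-.012,.16),feed=.25)
# go to the bar
th=q[2]; G=.019
manip.goto(bw(-.22,-.02,.22),rot(th))
shot("top","top2",(122,85,482,275),2.2); shot("wrist","w2"); st("up")
E
```

```text
t 8.4 bench [-0.016 -0.311] z 0.19 F [ 1.1  0.6 -0.7] op 0.5
down t 9.3 bench [-0.016 -0.314] z 0.073 F [-0.5 -0.4 -0.1] op 0.5
mid t 10.5 bench [-0.026 -0.235] z 0.072 F [-0.2 -0.9  0.2] op 0.5
pushed R t 11.5 bench [-0.026 -0.175] z 0.072 F [-0.1 -0.  -0. ] op 0.5
up t 13.4 bench [-0.219 -0.021] z 0.22 F [0.6 0.  0. ] op 0.5
```

View pics/top2.png

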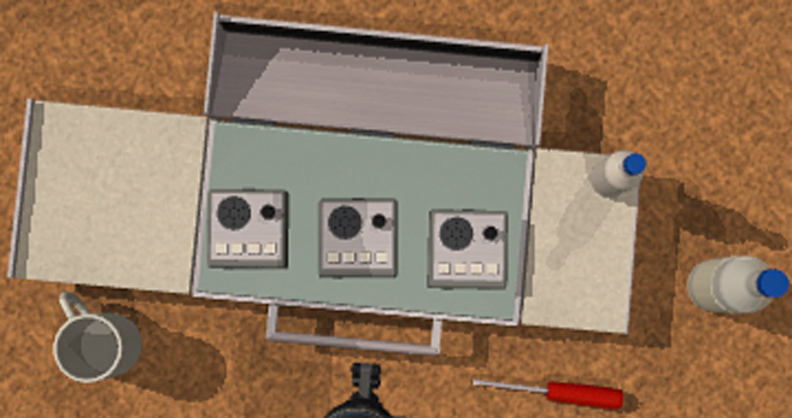

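View pics/w2.png

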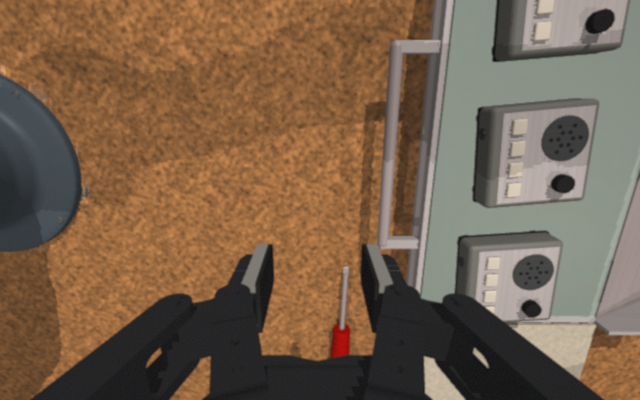

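The boxes stand side by side: tops at crop x 211–287, 320–396 and 430–506, so about 37 mm gaps. The wrist view shows the bar's centreline from (396,50) to (386,240). I'll check it in the next script, then grasp and lift.

```bash
python3 - <<'E'
from h import *
f=viewer.grab_frame("wrist")
for w in back(f,[(396,50),(391,145),(386,240)],.053): print("bar",wb(w).round(4))
th=q[2]; G=.019; c=(.1,.056); y=-.02
fingers.move_gripper(.32,60)
manip.move_straight(bw(-.145,y,.16),feed=.25)
manip.move_straight(bw(-.145,y,.05-G+.004),feed=.12); st("at bar")
fingers.move_gripper(0,60); st("gripped")
print(readout.get_obs()["grasp_force"])
E
```

```text
bar [-0.1492  0.0958]
bar [-0.1481  0.0121]
bar [-0.1468 -0.0877]
at bar t 15.4 bench [-0.144 -0.02 ] z 0.036 F [ 0.4  0.2 -0.4] op 0.32
gripped t 15.7 bench [-0.149 -0.02 ] z 0.035 F [-7.7  1.7  6.7] op 0.11
58.50748300552368
```

```bash
cat >> h.py <<'E'
def arc(a0,a1,n,p0,feed):   # p0: TCP (bench x,y, z) at level
    f=lambda a:(-.245*np.cos(a)-.006*np.sin(a)+.245, .245*np.sin(a)-.006*np.cos(a)+.006)
    for a in np.linspace(a0,a1,n+1)[1:]:
        dx,dz=f(a); manip.move_straight(bw(p0[0]+dx,p0[1],p0[2]+dz),feed=feed)
        o=readout.get_obs(); print(round(a,3),wb(o["eef_pos"]).round(4),round(o["eef_pos"][2],4),np.round(o["force"],1))
E
python3 - <<'E'
from h import *
o=readout.get_obs(); p0=[*wb(o["eef_pos"]),o["eef_pos"][2]]; np.save("p0.npy",p0)
arc(0,.318,5,p0,.04)
manip.wait(.8); st()
shot("scene","s3",(150,80,520,380),1.6); st()
E
```

```text
0.064 [-0.1484 -0.0201] 0.0513 [-3.4  1.8  1.9]
0.127 [-0.1475 -0.0202] 0.0667 [-3.7  1.3  0.6]
0.191 [-0.1454 -0.0202] 0.0822 [-4.4  2.3  2.9]
0.254 [-0.1425 -0.0202] 0.0976 [-6.3  1.4  0. ]
0.318 [-0.1386 -0.0202] 0.1128 [-6.7  2.3 -0.7]
 t 19.2 bench [-0.139 -0.02 ] z 0.113 F [-5.9  2.  -2.7] op 0.11
 t 19.3 bench [-0.139 -0.02 ] z 0.113 F [-7.3  2.5 -0.8] op 0.11
```

View pics/s3.png

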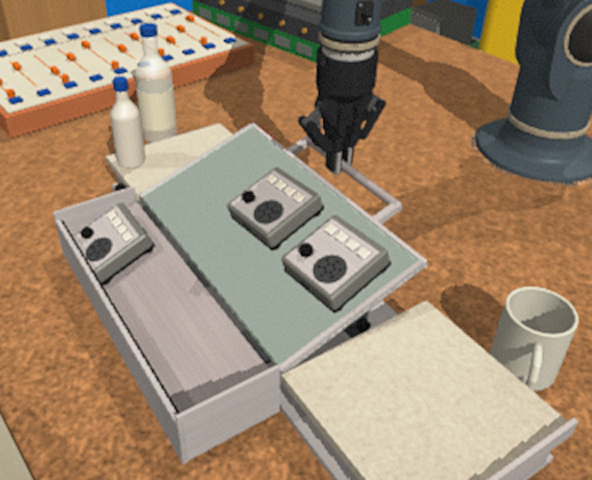

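The right-hand box slid into the chute. The other two are still on the glass, at scene-crop (275,205) and (335,260). I'll nudge against the stop, wait, and check that nothing creeps.

```bash
python3 - <<'E'
from h import *
p0=np.load("p0.npy")
arc(.318,.328,1,p0,.02)
a=viewer.grab_frame("scene")["frame"].astype(int)
manip.wait(1.3)
b=viewer.grab_frame("scene")["frame"].astype(int)
d=np.abs(a-b).max(2); print("diff",d.max(),(d>25).sum(),np.argwhere(d>25).mean(0) if (d>25).any() else "")
f=shot("top","top4",(122,85,482,275),2.2); st()
E
```

```text
0.328 [-0.1383 -0.0202] 0.1142 [-4.9  2.3 -9.1]
diff 77 223 [253.24215247 353.40358744]
 t 21.0 bench [-0.138 -0.02 ] z 0.114 F [-5.8  1.8 -9.3] op 0.12
```

View pics/top4.png

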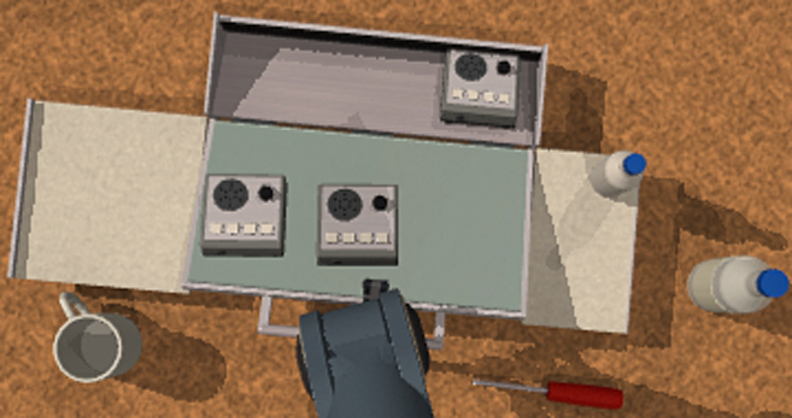

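The stop is reached (about −9 N), but the left box is creeping: the change is centred on it, at scene (353,253). I'll keep holding and monitor.

```bash
python3 - <<'E'
from h import *
g=lambda:viewer.grab_frame("scene")["frame"].astype(int)
a=g();still=0;first=a
for i in range(14):
    manip.wait(.55); b=g(); d=np.abs(a-b).max(2)>25; n=d.sum()
    print(round(readout.get_obs()["time"],1),n,np.argwhere(d).mean(0).round() if n else "")
    a=b; still=still+1 if n<8 else 0
    if still>=3: break
st(); shot("top","top5",(122,85,482,275),2.2)
E
```

```text
21.7 25 [ 53. 177.]
22.3 25 [ 57. 230.]
22.9 27 [ 45. 307.]
23.5 82 [211. 328.]
24.1 62 [174. 332.]
24.7 57 [187. 304.]
25.3 64 [165. 274.]
25.9 60 [165. 269.]
26.5 51 [137. 284.]
27.1 48 [148. 288.]
27.7 30 [ 46. 225.]
28.3 26 [ 58. 212.]
28.9 28 [ 66. 212.]
29.5 30 [ 61. 215.]
 t 29.5 bench [-0.138 -0.02 ] z 0.114 F [-5.8  3.  -9.4] op 0.11
```

View pics/top5.png

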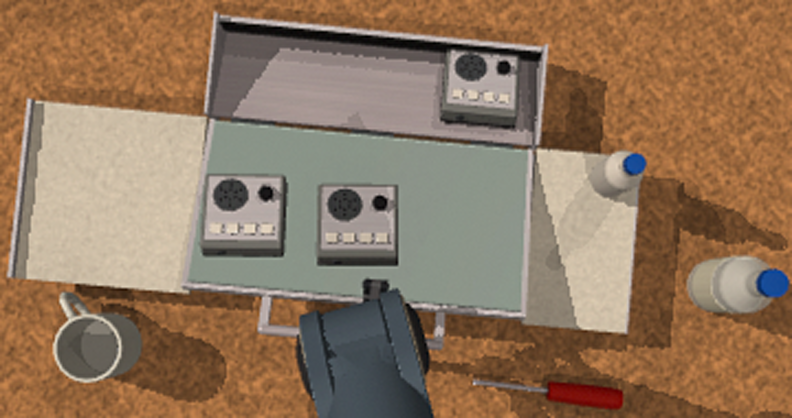

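Comparing top4 with top5, the two boxes did not move: the left box is still at (202–285, 175–255), and the flagged pixels are shadow shimmer. I'll lower the glass and check positions against the pre-tilt picture.

```bash
python3 - <<'E'
from h import *
p0=np.load("p0.npy")
arc(.320,.001,5,p0,.045); arc(.001,-.006,1,p0,.02)
fingers.move_gripper(.34); st("released")
o=readout.get_obs();b=wb(o["eef_pos"])
manip.move_straight(bw(-.146,b[1],.19),feed=.2)
manip.goto(bw(-.23,.0,.24),rot(q[2]))
f=shot("top","top6",(122,85,482,275),2.2); st()
A=cv2.imread("pics/top2.png")[180:290,200:405];B=cv2.imread("pics/top6.png")
r=cv2.matchTemplate(B,A,cv2.TM_CCOEFF_NORMED); print("match",r.max(),cv2.minMaxLoc(r)[3],"expect (200,180)")
for n,x0,y0 in(("L",205,185),("M",314,193)):
    A1=cv2.imread("pics/top2.png")[y0:y0+90,x0:x0+90]; r=cv2.matchTemplate(B,A1,cv2.TM_CCOEFF_NORMED);print(n,r.max().round(3),cv2.minMaxLoc(r)[3],(x0,y0))
G1=cv2.imread("pics/top2.png")[295:360,262:445];r=cv2.matchTemplate(B,G1,cv2.TM_CCOEFF_NORMED);print("bar",r.max().round(3),cv2.minMaxLoc(r)[3],(262,295))
for n,cs in (("L",[(211,190),(287,190),(286,268),(210,268)]),("M",[(320,199),(396,199),(396,276),(320,276)])):
    m,y,e=square(back(f,crop2px(cs),.092)); print(n,wb(m).round(4),y.round(3),m.round(4))
E
```

```text
0.256 [-0.1423 -0.0202] 0.0981 [-8.2  2.5 -1.1]
0.192 [-0.1453 -0.0202] 0.0827 [-7.8  2.8 -2.1]
0.129 [-0.1472 -0.0202] 0.0672 [-7.4  2.8 -1.9]
0.065 [-0.1483 -0.0202] 0.0515 [-6.8  1.9 -3.3]
0.001 [-0.1484 -0.0201] 0.0359 [-6.9  3.1 -2.7]
-0.006 [-0.1484 -0.0202] 0.0351 [-9.9  2.  10.2]
released t 32.6 bench [-0.146 -0.02 ] z 0.035 F [-0.4 -0.4  0.6] op 0.34
 t 34.1 bench [-0.23 -0.  ] z 0.239 F [ 0.6 -0.6 -0. ] op 0.35
match 0.9760726 (200, 180) expect (200,180)
L 0.979 (205, 185) (205, 185)
M 0.978 (314, 193) (314, 193)
bar 0.99 (262, 295) (262, 295)
L [-0.0287  0.1277] -0.005 [0.5802 0.0938]
M [-0.0276  0.0051] -0.001 [ 0.5705 -0.0285]
```

The glass is level and both held boxes are unmoved: L at bench (−29, 128), M at (−28, 5) mm. I'll push L, then M, onto the left leaf.

```bash
python3 - <<'E'
from h import *
fingers.move_gripper(.5)
def push(g,yend,x=-.028):
    manip.move_straight([*g,.2],rot(0),feed=.25)
    manip.move_straight([*g,.072],feed=.15); st("down")
    b=wb(g); ym=(b[1]+yend)/2
    manip.move_straight(bw(x,ym,.072),rot(-.03),feed=.08); st("mid")
    manip.move_straight(bw(x,yend,.072),rot(q[2]),feed=.08); st("pushed")
    manip.move_straight(bw(x,yend-.012,.072),feed=.1)
    manip.move_straight(bw(x,yend-.012,.2),feed=.25)
push(np.array([.5785,.0325]),.337-.054)
push(np.array([.5705,-.0925]),.243-.054)
manip.goto(bw(-.15,-.12,.3),rot(q[2]))
shot("top","top7",(122,85,482,275),2.2); st()
E
```

```text
down t 36.4 bench [-0.024  0.067] z 0.073 F [0.9 1.3 1.2] op 0.5
mid t 37.9 bench [-0.028  0.175] z 0.072 F [ 0.5 -0.8 -0.9] op 0.5
pushed t 39.4 bench [-0.028  0.283] z 0.072 F [-0.3  0.6  0.9] op 0.5
down t 42.8 bench [-0.021 -0.058] z 0.073 F [ 0.1 -0.   0.6] op 0.5
mid t 44.5 bench [-0.028  0.065] z 0.072 F [ 0.3 -0.8  0.1] op 0.5
pushed t 46.2 bench [-0.028  0.189] z 0.072 F [ 0.8 -0.9 -0.3] op 0.5
 t 48.5 bench [-0.15  -0.119] z 0.299 F [0.6 0.1 0.1] op 0.5
```

View pics/top7.png

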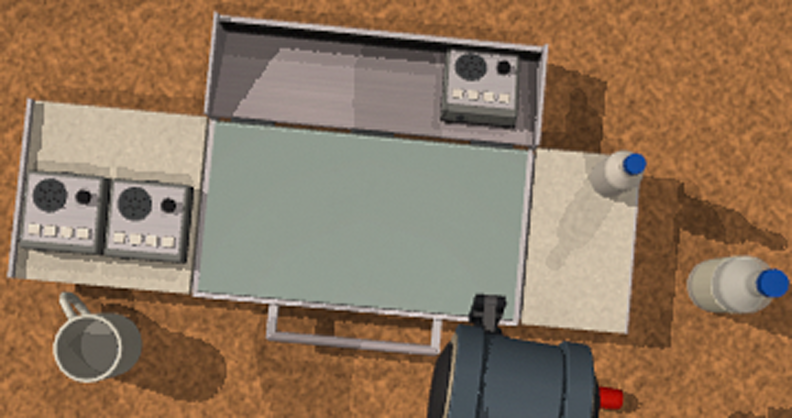

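Both held boxes are on the left leaf, tops at (109–190, 178–262) and (24–104, 171–253), and the slid box is in the chute. I'll check the numbers and hand in if they're inside the limits.

```bash
python3 - <<'E'
from h import *
f=viewer.grab_frame("top"); ok=True
for cs in ([(109,180),(190,187),(184,262),(104,254)],[(26,172),(105,178),(100,254),(20,247)]):
    m,y,e=square(back(f,crop2px(cs),.091)); b=wb(m); print(b.round(4),(y-q[2]).round(3),(e*1000).round()); ok&=.237<b[1]<.356
print(ok)
if ok: print(job.close_job())
E
```

```text
[-0.0293  0.2414] 0.008 [90. 84. 89. 83.]
[-0.0285  0.3348] 0.017 [88. 85. 89. 84.]
True
the job is handed in; nothing more can be done
None
```

The job is handed in, about 49 s into the 72 s allowed: one box slid and is in the chute, the two that held stand on the left-hand leaf by my measurements, and the glass is level again; I had no verdict back.

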